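Bolt the specimen chest shut

TASK

The lid of the specimen chest is closed but its barrel bolt is still drawn back. Lift the bolt's handle out of the open notch, slide the bolt across to its catch, and lay the handle fully down in the catch's notch so that the lid is locked; then let go. Go gently: do not ram or force the handle against the catch, keep the lid closed and leave the things on the bench alone.

Things in the scene. Friction and masses are not known exactly. Their poses are not given: they have to be found in the camera images.
- chest: White steel specimen chest, 260 (x) x 480 (y) x 158 mm high, fixed on the bench; origin at the centre of its underside, z up. Top right (y below 70 mm) is a fixed deck with the barrel bolt, top left the hinged lid with a pull (27 mm high, 70 mm long) near its -x edge. The bolt is a 12 mm round rod along the chest's y; a handle (8 mm square stem, ball knob at its end) stands out sideways from it.
- bolt_axis (a point): Point fixed to the chest, axes as the chest's: on the rod's axis, abreast of the handle stem when joint bolt is 0; 30 mm above the chest's top (chest x -20, y -64, z 170 mm). On its -x side, 13 to 23 mm from the axis, a guide strip has two notches with a shoulder between. The open notch, 22 mm wide, takes the stem at bolt 0 to 12 mm. The guide's eyes round the rod reach 14 mm above the axis.
- catch_zone (a point): On the rod's axis, 80 mm along the chest's +y from bolt_axis. About here is the catch with the locked notch, 11 mm wide (1.5 mm of play for the stem each way). It is set by long slotted screw holes and differs from chest to chest: mid-notch is at bolt 62 to 98 mm. Beyond the notch it rises as an eye round the rod: a rigid end stop that the stem meets at any handle angle 1.5 mm past mid-notch.
- bolt (a joint): Slide of the bolt along the chest's +y, m: 0 drawn right back, growing towards the lid. It starts at 1 to 10 mm, drags with about 2 N and stays where it is left. From 58 mm on its end is under the lid's keeper.
- handle (a joint): Swing of the bolt handle about the rod, rad: 0 lying level towards the chest's -x side, fully down in a notch (its start); 1.57 straight up; limit 1.8. It swings stiffly (about 1 N at the knob) and stays where it is left. Below about 0.85 the shoulder blocks the stem; let down on the shoulder instead of into a notch it stops at about 0.7.
- knob (a point): Centre of the steel ball knob, 18 mm diameter, 55 mm from the rod's axis at the end of the handle stem. Handle down: 30 mm above the chest's top, free all round but for the guide strip 23 mm away towards the rod.
- lid (a joint): opening of the chest lid, rad: 0 closed; it is hinged along the far (+x) edge
- tube_rack: bystander: black rack with red-capped sample tubes, 78 x 122 x 98 mm, origin under its centre
- specimen_jar: bystander: white specimen jar with red screw lid, 70 mm diameter, 71 mm high, origin under its centre
- slide_carton: bystander: small white carton with a blue band, 75 x 110 x 55 mm, origin under its centre

How it is judged:
By the outcome, as a careful person would: the job done as asked, in the order asked, and still so for the second after the job is handed in, with the robot touching nothing.
It also fails if it takes over 48 s, if anything falls off the work surface, if the arm or the gripper's body presses on something with over 40 N, if the wrist force passes 120 N, or if a joint passes its speed limit or range.

ROBOT

A 7-joint arm with a two-finger parallel gripper is mounted at the origin on the work surface. World frame = base frame: x ahead of the robot, y to its left, z up, the work surface at z = 0. Lengths are in m, angles in degrees, forces in N, time in s.
With the tool pointing down it reaches from about 0.425 to 0.925 m from the base axis. Payload 6.8 kg.
Tool frame: the origin (TCP) lies on the centre line of the jaws, within the pads' length; the fingertips stand tip_extent ahead of it and the grasp point (between the pads) lies 11 mm behind it (tip_extent is the distance from the TCP to the fingertips, in m); z points along the fingers, y is the line along which they close (so a half turn about z gives the same grasp; the last joint's range is limited). The gripper opens to 88 mm and grips with 3 to 60 N. Pads are 20 mm wide; open, the fingers measure 115 mm over their backs; the gripper's body (75 mm by 178 mm) begins 61 mm behind the grasp point.
Start: joints at [-72.37, 27.33, 1.283, 89.118, -0.659, 63.558, -4.761], TCP at [0.273, 0.618, 0.231] pointing down, gripper open.
Joint ranges: [-169.35, 169.35], [-19.33, 120.38], [-80.79, 83.38], [13.8, 139.57], [-78.32, 258.32], [9.67, 109.79], [-169.56, 169.56]. Speed limits (degrees/s): [136.94, 136.94, 180, 180, 180, 180, 180].

INTERFACE

Orientations are given as [roll, pitch, yaw] about the fixed x, y, z axes, in that order (R = Rz(yaw) Ry(pitch) Rx(roll)).
In Python, from plant import read_state, grab_frame, close_job, boxes_of, outline_of, mark_of, tip_extent gives the robot as it stands. The module is installed in compiled form; this text tells all that it offers.
- The arm moves only by the tool arm_command, never from a script. Its argument "deltas" is a list of rows, each a list of 7 numbers: the shift along the tool's x, y, z in cm, then the turn, a rotation vector about the tool's x, y, z in rad, then the closure, from 0 (fully open) to 1 (shut). A call has 1 to 8 rows; each row is the pose to reach, as a shift and turn from the pose commanded when the call began, along the tool's axes at that moment; what a row does not reach only later rows make up. A row lasts 1/8 s, in which the tool goes at most 62.5 mm and 10.7 degrees, less where a joint would pass 70% of its speed; a pose out of reach is approached as far as the arm can. A call with a gripper value outside its range is refused whole. The fingers move at their own pace and stop on an object; "force" is the grip in N (left out, the last holds). Time passes only in rows, so rows that repeat a pose let the fingers close. It gives the time, the measured TCP pose, the force, the opening and the grip force at its end, in the units of the state.
- read_state(): the state, without advancing time (a new reading comes with each control period).
- grab_frame(name): name is "scene" or "top"; returns a dict with "pixels" (420x560x3 uint8, blue, green, red), "K" (3x3 intrinsics, pixels), "world_to_cam" (4x4, takes a point from world to camera coordinates). Camera axes: x right, y down, z forward; pixel columns grow to the right and rows downward; lengths in m; the calibration is good to about 2 mm. A picture is of the moment at which its call begins. There is no depth.
- close_job(): hands the job in; it is judged then, once.
Trained networks look in a picture, given as the dict that the camera call returned (one of the last four; its "shot" number tells which), for a name from the list of things; names that differ only in an ending like _2 or _b are one class to them, and where a whole thing is asked for, a point or a joint stands for the part that bears it (a point fixed in the world has none). Each returns a list of dicts, best first, with "score" (0 to 1); they miss things now and then, are a little off and sometimes report something else, mostly with a low value. They report only what shows in the picture. A call takes as long as a camera call.
- boxes_of(picture, thing): "centre" ([column, row] in pixels, amid what is visible of it).
- outline_of(picture, thing): "pixels" (420x560 bool, what is visible of it) and "centre" ([column, row] in pixels, amid what is visible of it).
- mark_of(picture, thing): "centre" ([column, row] in pixels: a listed point, or the origin of a listed thing).
The state is a dict: "time_s": time; "joint_positions": joint angles; "joint_velocities": joint speeds; "effort": joint torques, N m; "position": TCP position; "eef_rot": TCP orientation; "contact_force": force on the tool from outside, world axes, zero at the start; "wrist_torque": the same for the moment, N m; "finger_gap": finger opening in m; "finger_force": force on a finger pad.
Only numpy, scipy, OpenCV 4.12 (cv2) and the standard library are available. Lean on these libraries where they do the work, as an engineer would, in place of code of your own. Each camera call takes 0.05 s, during which the arm holds its last target. There are 200 camera calls.

## Working session

There is one attempt and no reset: what is moved stays moved. The work goes in short steps, Python scripts to look and compute and a tool call to move; the robot and the scene stay as the last step left them, time stands still between calls to the robot, and variables do not carry over. Pictures are saved under pics/ and viewed, at most 10 in all, crops included, and the job is handed in when it is done.

Besides the shell and the picture viewer there is one more tool, called after "Call:" as name([rows], argument=value, ...), one row to a line, values as JSON. arm_command: Moves the arm, as the interface text tells. Its arguments: {"type":"object","properties":{"deltas":{"type":"array"},"force":{"type":"number"}},"required":["deltas"]}

```bash
mkdir -p pics; cat > h.py <<'E'
import numpy as np, cv2
from plant import *
from scipy.spatial.transform import Rotation as R
def ray(f,p):
    T=f["world_to_cam"]; K=f["K"]; d=np.linalg.inv(K)@[p[0],p[1],1]
    Rt=T[:3,:3]; return -Rt.T@T[:3,3], Rt.T@d/np.linalg.norm(d)
def tri(fs,ps):
    A=np.zeros((3,3));b=np.zeros(3)
    for f,p in zip(fs,ps):
        o,d=ray(f,p);M=np.eye(3)-np.outer(d,d);A+=M;b+=M@o
    x=np.linalg.solve(A,b); return x,[np.linalg.norm(np.cross(x-ray(f,p)[0],ray(f,p)[1])) for f,p in zip(fs,ps)]
def atz(f,p,z):
    o,d=ray(f,p); return o+d*(z-o[2])/d[2]
def proj(f,X):
    c=f["world_to_cam"][:3,:3]@np.asarray(X)+f["world_to_cam"][:3,3]; q=f["K"]@c; return q[:2]/q[2]
E
python3 - <<'E'
from h import *
np.set_printoptions(precision=4,suppress=True)
s,t=grab_frame("scene"),grab_frame("top")
cv2.imwrite("pics/s0.png",s["pixels"]);cv2.imwrite("pics/t0.png",t["pixels"])
print(tip_extent if not callable(tip_extent) else tip_extent())
st=read_state();print(st["time_s"],st["position"],st["eef_rot"],st["finger_gap"])
for n in ["chest","bolt_axis","catch_zone","knob","tube_rack","specimen_jar","slide_carton"]:
    a,b=mark_of(s,n),mark_of(t,n)
    print(n,[(x["centre"],round(x["score"],2)) for x in a[:2]],[(x["centre"],round(x["score"],2)) for x in b[:2]])
    if a and b: print("   ",*tri([s,t],[a[0]["centre"],b[0]["centre"]]))
for f in (s,t): print(ray(f,(280,210)),f["K"][0,0])
E
```

```text
0.008
0.1 [0.2724 0.617  0.2298] [-179.9071    0.0059  156.1797] 0.08769403845431838
chest [([268.9, 233.5], 0.82)] [([285.7, 213.0], 0.84)]
    [0.5493 0.0219 0.0089] [np.float64(0.0013365245347040822), np.float64(0.001336524534704006)]
bolt_axis [([245.7, 201.9], 0.84)] [([311.8, 214.8], 0.75)]
    [ 0.5201 -0.0334  0.1922] [np.float64(0.000463324515109796), np.float64(0.00046332451510973843)]
catch_zone [([264.8, 192.3], 0.6)] [([283.0, 215.6], 0.96)]
    [0.5213 0.0333 0.1733] [np.float64(0.0025205136648434046), np.float64(0.0025205136648433235)]
knob [([232.7, 192.7], 0.69)] [([150.1, 230.0], 0.66), ([306.4, 242.9], 0.43)]
    [0.4376 0.1814 0.1149] [np.float64(0.17134224788954958), np.float64(0.17134224788954955)]
tube_rack [([367.0, 182.1], 0.96)] [([150.7, 181.4], 0.55), ([416.1, 251.6], 0.3)]
    [0.6359 0.39   0.0038] [np.float64(0.0060864538467542955), np.float64(0.006086453846754372)]
specimen_jar [([331.7, 160.2], 0.62)] [([149.3, 234.4], 0.8)]
    [0.4912 0.3833 0.0094] [np.float64(0.004023016196338395), np.float64(0.004023016196338509)]
slide_carton [([156.5, 288.7], 0.86), ([268.8, 232.2], 0.17)] [([418.7, 252.3], 0.69)]
    [ 0.4513 -0.3242  0.0077] [np.float64(0.0005600873069747927), np.float64(0.0005600873069749383)]
(array([ 1.0428, -0.4501,  1.0592]), array([-0.4077,  0.4285, -0.8063])) 411.70786258263564
(array([0.3549, 0.0406, 1.3354]), array([ 0.1512, -0.0018, -0.9885])) 508.79831979584407
```

View pics/s0.png

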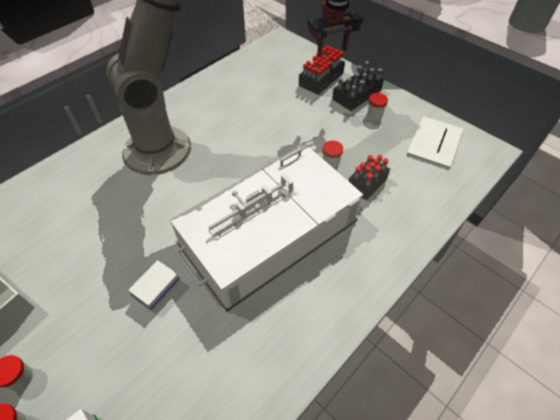

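View pics/t0.png

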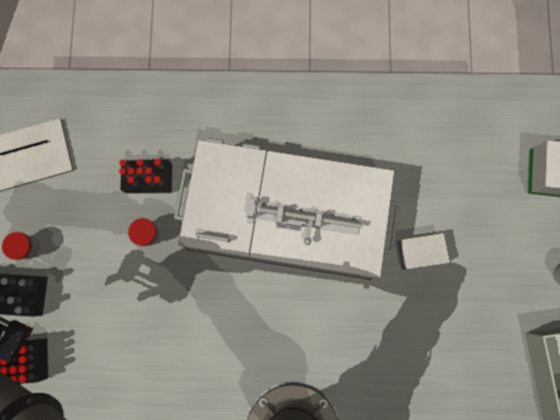

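The scene view shows the white chest with the bolt knob near (235,195). In the top view the knob is near (307,241), the catch near (253,205), and the lid seam near (258,200). I'll crop in closer.

```bash
python3 - <<'E'
from h import *
np.set_printoptions(precision=4,suppress=True)
s,t=grab_frame("scene"),grab_frame("top")
a=cv2.resize(t["pixels"][130:290,175:405],None,fx=3.4,fy=3.4,interpolation=cv2.INTER_CUBIC)
b=cv2.resize(s["pixels"][170:245,200:305],None,fx=7,fy=7,interpolation=cv2.INTER_CUBIC)
cv2.imwrite("pics/t1.png",a);cv2.imwrite("pics/s1.png",b)
# chest outline min area rect of top view bright
for x in [(197,141),(393,171),(380,277),(182,240),(267,151),(249,254)]: print(x,atz(t,x,.14))
print(tri([s,t],[(232.7,192.7),(306.4,242.9)]))
E
```

```text
(197, 141) [0.7049 0.2423 0.14  ]
(393, 171) [ 0.6361 -0.2316  0.14  ]
(380, 277) [ 0.3834 -0.196   0.14  ]
(182, 240) [0.4632 0.2686 0.14  ]
(267, 151) [0.6819 0.0716 0.14  ]
(249, 254) [0.4324 0.1098 0.14  ]
(array([ 0.4573, -0.0239,  0.1686]), [np.float64(0.000902852880320311), np.float64(0.0009028528803203959)])
```

View pics/t1.png

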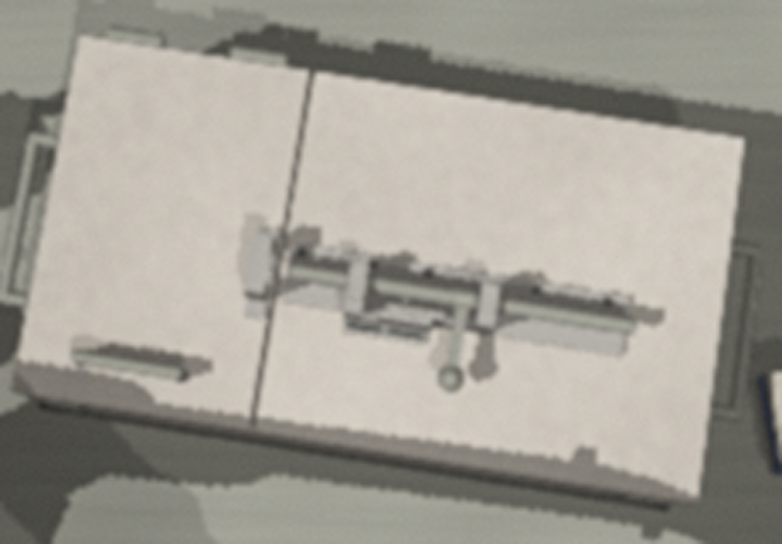

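View pics/s1.png

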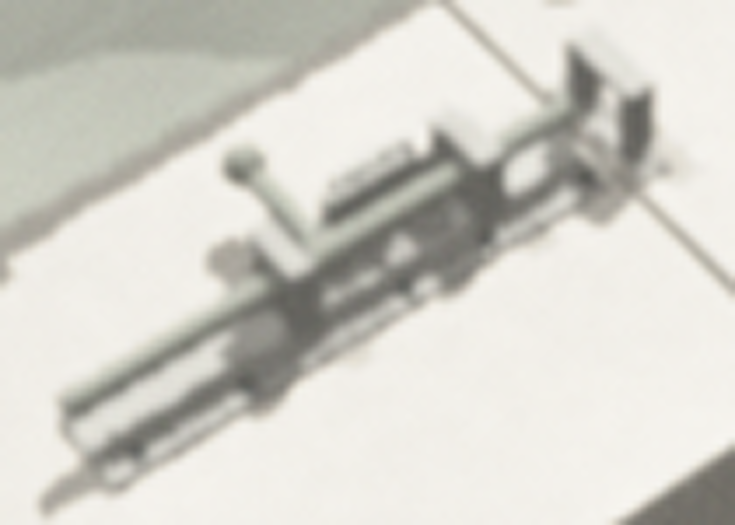

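The top crop puts the knob at full-image (307.6,241.2), with the catch eye around crop (357,283). The scene crop puts the knob at (234.6,193.3). Next I fit the chest pose and compute the approach.

```bash
cat >> h.py <<'E'
def to_tool(pos,yaw=None):
    st=read_state(); Rm=R.from_euler("xyz",st["eef_rot"],degrees=True)
    d=Rm.inv().apply(np.asarray(pos)-st["position"])*100
    r=[0,0,0] if yaw is None else (Rm.inv()*R.from_euler("xyz",[180,0,yaw],degrees=True)).as_rotvec()
    return np.round(d,2),np.round(r,3)
E
python3 - <<'E'
from h import *
from scipy.optimize import least_squares
np.set_printoptions(precision=4,suppress=True)
s,t=grab_frame("scene"),grab_frame("top")
C=np.array([[.13,.24,.14],[.13,-.24,.14],[-.13,-.24,.14],[-.13,.24,.14],[.13,.07,.14],[-.13,.07,.14]])
P=[(197.9,140.6),(394.1,170.6),(380,276.2),(180.3,236.5),(175+311/3.4,130+71/3.4),(175+253/3.4,130+422/3.4)]
def W(p,X): c,n=np.cos(p[2]),np.sin(p[2]); X=np.asarray(X); return np.array([p[0]+c*X[0]-n*X[1],p[1]+n*X[0]+c*X[1],X[2]])
f=lambda p: np.concatenate([proj(t,W(p,c))-q for c,q in zip(C,P)])
r=least_squares(f,[.55,.02,-.15],loss="soft_l1",f_scale=1);p=r.x;print(p,np.degrees(p[2]),f(p).round(1))
k,e=tri([s,t],[(234.6,193.3),(307.6,241.2)]);print("knob",k,e)
for y in (-.064,-.054): print(W(p,[-.075,y,.17]))
c,n=np.cos(p[2]),np.sin(p[2]);d=k[:2]-p[:2];print("knob chest",[c*d[0]+n*d[1],-n*d[0]+c*d[1]])
print("scene chk",proj(s,W(p,[-.075,-.059,.17])),proj(t,W(p,[-.075,-.059,.17])))
print(to_tool([k[0],k[1],.28],np.degrees(p[2])+180))
E
```

```text
[ 0.5473  0.0214 -0.1469] -8.41652099935719 [ 0.2 -2.   0.3 -1.5  0.4  0.7 -2.4  7.4  0.6 -1.6 -0.4  1.4]
knob [ 0.4625 -0.0245  0.1705] [np.float64(0.0015177455682414186), np.float64(0.0015177455682413633)]
[ 0.4638 -0.0309  0.17  ]
[ 0.4652 -0.021   0.17  ]
knob chest [np.float64(-0.07716926405730971), np.float64(-0.057893640260648985)]
scene chk [234.1774 194.1723] [307.6721 239.9712]
(array([-43.3 , -51.06,  -4.93]), array([ 0.   , -0.   , -0.269]))
```

Call:
arm_command([
  [-3,-4,-3,0,0,-0.05,0.2],
  [-8,-9,-5,0,0,-0.12,0.4],
  [-13,-15,-5,0,0,-0.2,0.5],
  [-18,-21,-5,0,0,-0.269,0.5],
  [-23,-27,-5,0,0,-0.269,0.5],
  [-28,-33,-5,0,0,-0.269,0.5],
  [-32,-38,-5,0,0,-0.269,0.5],
  [-36,-42.5,-5,0,0,-0.269,0.5],
])

```text
time_s: 2.0
position: [0.4101, 0.1505, 0.281]
eef_rot: [179.9, 0.0, 171.6]
contact_force: [1.0, -0.0, -0.6]
finger_gap: 0.0438
finger_force: 0.0
```

```bash
python3 - <<'E'
from h import *
print(to_tool([.463,-.0245,.24],171.58)); st=read_state(); print(st["position"],st["eef_rot"],st["time_s"],st["finger_gap"],st["contact_force"])
E
```

```text
(array([ -7.79, -16.55,   4.09]), array([0.001, 0.001, 0.   ]))
[0.41012169 0.15053729 0.28104923] [1.79940714e+02 4.86610455e-02 1.71594296e+02] 2.0 0.043760333858869 [ 0.96021049 -0.04187585 -0.60986611]
```

Call:
arm_command([
  [-2,-4,0,0,0,0,0.5],
  [-4,-8,0,0,0,0,0.5],
  [-6,-12,1,0,0,0,0.5],
  [-7.5,-15.5,2,0,0,0,0.5],
  [-7.8,-16.5,3,0,0,0,0.5],
  [-7.8,-16.5,4,0,0,0,0.5],
  [-7.8,-16.5,4,0,0,0,0.5],
])

```text
time_s: 2.88
position: [0.4621, -0.0206, 0.2398]
eef_rot: [-180.0, -0.1, 171.7]
contact_force: [0.1, 0.5, -0.6]
finger_gap: 0.044
finger_force: 0.0
```

```bash
python3 - <<'E'
from h import *
s,t=grab_frame("scene"),grab_frame("top")
a=cv2.resize(t["pixels"][190:270,240:345],None,fx=5,fy=5,interpolation=cv2.INTER_CUBIC)
b=cv2.resize(s["pixels"][150:230,195:300],None,fx=5,fy=5,interpolation=cv2.INTER_CUBIC)
cv2.imwrite("pics/c2.png",cv2.resize(np.vstack([a[:300],b[:300]]),None,fx=1,fy=1))
st=read_state();print(st["position"],to_tool([.463,-.0245,.159]),proj(s,[.463,-.0245,.17]))
E
```

```text
[ 0.46274718 -0.02079382  0.24065809] (array([-0.08, -0.37,  8.17]), array([0, 0, 0])) [234.1957665  193.57745852]
```

View pics/c2.png

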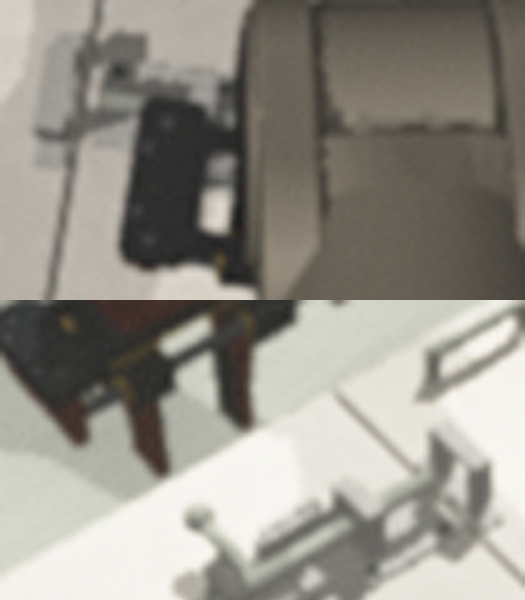

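```bash
python3 - <<'E'
from h import *
s=grab_frame("scene");st=read_state();Rm=R.from_euler("xyz",st["eef_rot"],degrees=True)
for v in [(0,.03,.008),(0,-.03,.008),(0,0,.008)]: print(v,(proj(s,st["position"]+Rm.apply(v))-[195,150])*5+[0,300])
E
```

```text
(0, 0.03, 0.008) [237.0844894  413.64796915]
(0, -0.03, 0.008) [142.9060132  466.66525894]
(0, 0, 0.008) [190.46700435 439.89104309]
```

The top crop shows the open fingers over the knob. The scene crop shows the two fingertips at (150,465) and (240,420), which matches the projection, with the knob at (200,518). I'll descend with a small y correction.

Call:
arm_command([
  [0,-0.3,1.5,0,0,0,0.5],
  [0,-0.4,3.5,0,0,0,0.5],
  [0,-0.4,5.5,0,0,0,0.5],
  [0,-0.4,7,0,0,0,0.5],
  [0,-0.4,8,0,0,0,0.5],
  [0,-0.4,8.1,0,0,0,0.5],
  [0,-0.4,8.1,0,0,0,0.5],
], force=10)

```text
time_s: 3.9
position: [0.4626, -0.0261, 0.1599]
eef_rot: [180.0, 0.0, 171.6]
contact_force: [0.7, -0.7, -0.4]
finger_gap: 0.0436
finger_force: 0.0
```

```bash
python3 - <<'E'
from h import *
s=grab_frame("scene")
cv2.imwrite("pics/c3.png",cv2.resize(s["pixels"][150:230,195:300],None,fx=6,fy=6,interpolation=cv2.INTER_CUBIC))
print(to_tool([.463,-.0245,.159]),read_state()["contact_force"])
E
```

```text
(array([-0.01,  0.16,  0.11]), array([0, 0, 0])) [ 0.35507065 -0.7977517  -0.08135314]
```

View pics/c3.png

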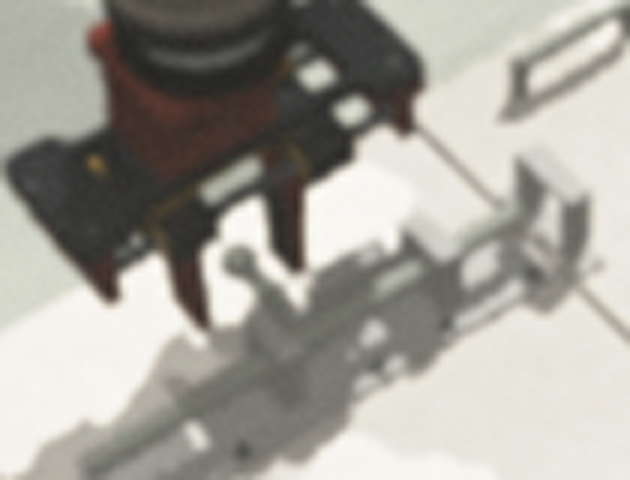

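The crop shows the knob at (240,260), between the two fingers. Closing now.

Call:
arm_command([
  [0,0,0,0,0,0,0.65],
  [0,0.1,0,0,0,0,0.75],
  [0,0.1,0,0,0,0,0.9],
  [0,0.1,0,0,0,0,0.9],
  [0,0.1,0,0,0,0,0.9],
], force=10)

```text
time_s: 4.58
position: [0.4625, -0.0249, 0.1597]
eef_rot: [180.0, 0.0, 171.6]
contact_force: [0.2, 0.3, 1.4]
finger_gap: 0.0169
finger_force: 10.0
```

```bash
python3 - <<'E'
from h import *
st=read_state();print(st["finger_gap"],st["finger_force"],st["contact_force"],to_tool([.463,-.0245,.159]))
E
```

```text
0.016911436012822516 10.000062882900238 [0.17976604 0.33570271 1.38686055] (array([-0.04,  0.05,  0.07]), array([0, 0, 0]))
```

Call:
arm_command([
  [-0.06,0,-0.82,0,0,0,0.9],
  [-0.25,0,-1.63,0,0,0,0.9],
  [-0.55,0,-2.39,0,0,0,0.9],
  [-0.96,0,-3.11,0,0,0,0.9],
  [-1.48,0,-3.75,0,0,0,0.9],
  [-2.08,0,-4.31,0,0,0,0.9],
  [-2.76,0,-4.77,0,0,0,0.9],
  [-3.25,0,-5.02,0,0,0,0.9],
])

```text
time_s: 5.58
position: [0.4952, -0.0299, 0.2103]
eef_rot: [180.0, 0.0, 171.6]
contact_force: [-2.9, 1.9, 1.2]
finger_gap: 0.0169
finger_force: 10.0
```

```bash
python3 - <<'E'
from h import *
s=grab_frame("scene")
cv2.imwrite("pics/c4.png",cv2.resize(s["pixels"][140:230,195:300],None,fx=6,fy=6,interpolation=cv2.INTER_CUBIC))
st=read_state();print(st["finger_gap"],st["finger_force"],st["contact_force"],st["position"])
E
```

```text
0.017080888233847378 10.000222027301788 [-2.53191292  2.27664485  4.46654261] [ 0.49588682 -0.0299808   0.21053007]
```

View pics/c4.png

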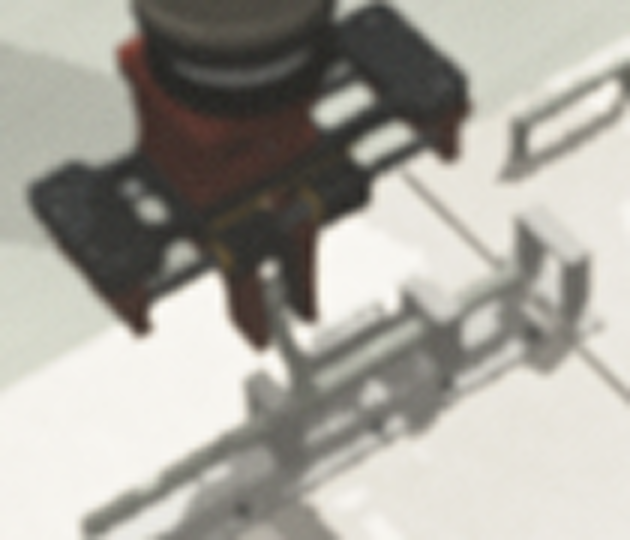

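The crop shows the handle standing up, held at about (270,268), with the catch eye at about (425,300). I'll slide part way and estimate where the eye face is.

Call:
arm_command([
  [0,0.4,0,0,0,0,0.9],
  [0,1,0,0,0,0,0.9],
  [0,1.6,0,0,0,0,0.9],
  [0,2.2,0,0,0,0,0.9],
  [0,2.8,0,0,0,0,0.9],
  [0,3.3,0,0,0,0,0.9],
  [0,3.8,0,0,0,0,0.9],
  [0,4,0,0,0,0,0.9],
])

```text
time_s: 6.62
position: [0.5004, 0.0102, 0.2098]
eef_rot: [180.0, -0.0, 171.6]
contact_force: [-2.5, -2.3, 3.1]
finger_gap: 0.0167
finger_force: 10.0
```

```bash
python3 - <<'E'
from h import *
s,t=grab_frame("scene"),grab_frame("top")
p=[.5473,.0214,-.1469];c,n=np.cos(p[2]),np.sin(p[2])
def ch(X): d=np.array(X[:2])-p[:2]; return np.round([c*d[0]+n*d[1],-n*d[0]+c*d[1]],4)
for q in [(345,283),(370,288),(347,322),(430,328),(478,300),(500,300),(458,300),(451,378)]:
    u=(175+q[0]/3.4,130+q[1]/3.4); print(q,ch(atz(t,u,.184)),ch(atz(t,u,.17)))
st=read_state();print(st["finger_gap"],st["contact_force"],st["position"],ch(st["position"]))
cv2.imwrite("pics/c5.png",cv2.resize(s["pixels"][150:220,215:300],None,fx=8,fy=8,interpolation=cv2.INTER_CUBIC))
E
```

```text
(345, 283) [-0.0272  0.0213] [-0.0252  0.0216]
(370, 288) [-0.0279  0.0041] [-0.0259  0.0043]
(347, 322) [-0.0531  0.0157] [-0.0514  0.016 ]
(430, 328) [-0.0482 -0.0398] [-0.0464 -0.0402]
(478, 300) [-0.0243 -0.0687] [-0.0223 -0.0694]
(500, 300) [-0.022  -0.0833] [-0.0199 -0.0842]
(458, 300) [-0.0265 -0.0555] [-0.0245 -0.056 ]
(451, 378) [-0.0791 -0.0587] [-0.0777 -0.0593]
0.01735910191243374 [-1.26708893  0.58227862  2.71155927] [0.50041157 0.0102677  0.20980653] [-0.0448 -0.0179]
```

View pics/c5.png

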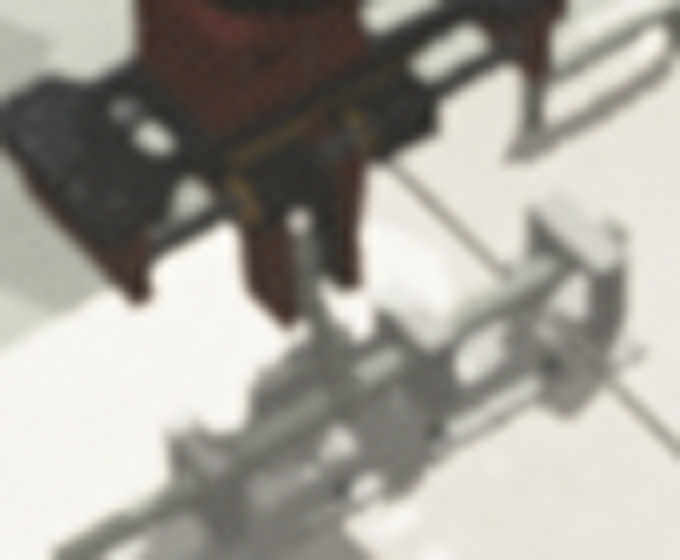

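The stem's rod end is at about (340,372) and the eye face starts at about (400,345), so there are roughly 16–20 mm still to go. I'll move 12 mm, then creep.

Call:
arm_command([
  [0,0.4,0,0,0,0,0.9],
  [0,0.8,0,0,0,0,0.9],
  [0,1.1,0,0,0,0,0.9],
  [0,1.2,0,0,0,0,0.9],
  [0,1.2,0,0,0,0,0.9],
])

```text
time_s: 7.35
position: [0.5021, 0.0219, 0.2098]
eef_rot: [180.0, -0.0, 171.6]
contact_force: [-2.6, -0.3, 1.9]
finger_gap: 0.0171
finger_force: 10.0
```

Call:
arm_command([
  [0,0.05,0,0,0,0,0.9],
  [0,0.1,0,0,0,0,0.9],
])

```text
time_s: 7.6
position: [0.5022, 0.0224, 0.2098]
eef_rot: [-180.0, -0.0, 171.6]
contact_force: [-1.7, -2.2, 2.1]
finger_gap: 0.0168
finger_force: 10.0
```

Call:
arm_command([
  [0,0.05,0,0,0,0,0.9],
  [0,0.1,0,0,0,0,0.9],
])

```text
time_s: 7.85
position: [0.5024, 0.0235, 0.2098]
eef_rot: [-180.0, -0.0, 171.6]
contact_force: [-2.7, -2.9, 3.9]
finger_gap: 0.0169
finger_force: 10.0
```

```bash
python3 - <<'E'
from h import *
s,t=grab_frame("scene"),grab_frame("top")
p=[.5473,.0214,-.1469];c,n=np.cos(p[2]),np.sin(p[2])
def ch(X): d=np.array(X[:2])-p[:2]; return np.round([c*d[0]+n*d[1],-n*d[0]+c*d[1]],4)
st=read_state();print(st["finger_gap"],st["contact_force"],ch(st["position"]))
cv2.imwrite("pics/c6.png",cv2.resize(s["pixels"][165:215,235:295],None,fx=11,fy=11,interpolation=cv2.INTER_CUBIC))
E
```

```text
0.016554314805817923 [-2.57532936  0.52534434  2.82729211] [-0.0448 -0.0044]
```

View pics/c6.png

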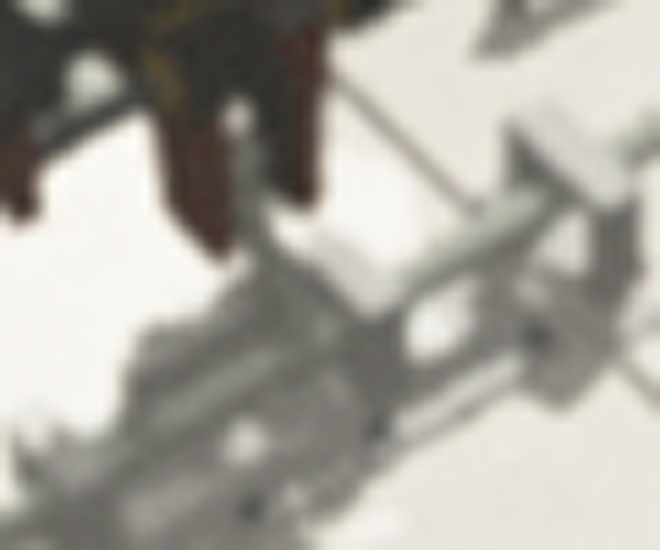

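Nine pictures viewed. The stem, at about (265,240), is now close to the eye's near edge, at about (280,225). Force in y is still only about 2–3 N. I'll creep on.

Call:
arm_command([
  [0,0.05,0,0,0,0,0.9],
  [0,0.1,0,0,0,0,0.9],
])

```text
time_s: 8.2
position: [0.5025, 0.0246, 0.2098]
eef_rot: [-180.0, -0.0, 171.6]
contact_force: [-2.3, -2.2, 2.5]
finger_gap: 0.017
finger_force: 10.0
```

Call:
arm_command([
  [0,0.05,0,0,0,0,0.9],
  [0,0.1,0,0,0,0,0.9],
])

```text
time_s: 8.45
position: [0.5027, 0.0256, 0.2098]
eef_rot: [-180.0, -0.0, 171.6]
contact_force: [-1.7, -0.6, 3.3]
finger_gap: 0.0168
finger_force: 10.0
```

Call:
arm_command([
  [0,0.05,0,0,0,0,0.9],
  [0,0.1,0,0,0,0,0.9],
])

```text
time_s: 8.7
position: [0.5028, 0.0266, 0.2098]
eef_rot: [180.0, -0.0, 171.6]
contact_force: [-2.5, -1.5, 2.9]
finger_gap: 0.017
finger_force: 10.0
```

Call:
arm_command([
  [0,0.05,0,0,0,0,0.9],
  [0,0.1,0,0,0,0,0.9],
])

```text
time_s: 8.95
position: [0.503, 0.0275, 0.2098]
eef_rot: [-180.0, -0.0, 171.6]
contact_force: [-3.5, -1.9, 3.0]
finger_gap: 0.0167
finger_force: 10.0
```

Call:
arm_command([
  [0,0.05,0,0,0,0,0.9],
  [0,0.1,0,0,0,0,0.9],
])

```text
time_s: 9.2
position: [0.5031, 0.0285, 0.2098]
eef_rot: [-180.0, -0.0, 171.6]
contact_force: [-3.0, -2.3, 2.4]
finger_gap: 0.017
finger_force: 10.0
```

Call:
arm_command([
  [0,0.05,0,0,0,0,0.9],
  [0,0.1,0,0,0,0,0.9],
])

```text
time_s: 9.45
position: [0.5033, 0.0295, 0.2098]
eef_rot: [180.0, -0.0, 171.6]
contact_force: [-3.1, -1.6, 3.0]
finger_gap: 0.017
finger_force: 10.0
```

Call:
arm_command([
  [0,0.05,0,0,0,0,0.9],
  [0,0.1,0,0,0,0,0.9],
])

```text
time_s: 9.7
position: [0.5034, 0.0305, 0.2098]
eef_rot: [-180.0, -0.0, 171.6]
contact_force: [-2.2, -1.6, 2.6]
finger_gap: 0.0171
finger_force: 10.0
```

Call:
arm_command([
  [0,0.05,0,0,0,0,0.9],
  [0,0.1,0,0,0,0,0.9],
])

```text
time_s: 9.95
position: [0.5036, 0.0315, 0.2098]
eef_rot: [-180.0, -0.0, 171.6]
contact_force: [-2.7, -1.6, 3.2]
finger_gap: 0.0167
finger_force: 10.0
```

Call:
arm_command([
  [0,0.05,0,0,0,0,0.9],
  [0,0.1,0,0,0,0,0.9],
])

```text
time_s: 10.2
position: [0.5037, 0.0325, 0.2098]
eef_rot: [180.0, -0.0, 171.6]
contact_force: [-3.2, -0.8, 3.2]
finger_gap: 0.0171
finger_force: 10.0
```

Call:
arm_command([
  [0,0.05,0,0,0,0,0.9],
  [0,0.1,0,0,0,0,0.9],
])

```text
time_s: 10.45
position: [0.5037, 0.0327, 0.2098]
eef_rot: [-179.9, -0.0, 171.6]
contact_force: [-3.6, -4.8, 3.1]
finger_gap: 0.0171
finger_force: 10.0
```

Contact felt: the stem has stopped at about y = 0.0327 with a light 5 N. I'll back off 1.5 mm to mid-notch.

Call:
arm_command([
  [0,-0.1,0,0,0,0,0.9],
  [0,-0.2,0,0,0,0,0.9],
  [0,-0.22,0,0,0,0,0.9],
  [0,-0.22,0,0,0,0,0.9],
])

```text
time_s: 10.95
position: [0.5037, 0.0321, 0.2099]
eef_rot: [180.0, 0.0, 171.6]
contact_force: [-2.7, 2.3, 2.2]
finger_gap: 0.0169
finger_force: 10.0
```

```bash
python3 - <<'E'
from h import *
for i in range(3):
    grab_frame("top");st=read_state();print(st["position"],st["contact_force"],st["eef_rot"])
E
```

```text
[0.50372257 0.03194818 0.20987541] [-2.2919051   2.7276682   2.31272039] [1.79962282e+02 1.51684065e-02 1.71623681e+02]
[0.50368708 0.03183561 0.20986733] [-2.25927665  2.64676222  2.54106284] [1.79971573e+02 1.02138898e-02 1.71623078e+02]
[0.50368036 0.03169918 0.20987267] [-2.86084164  2.43648348  2.09864478] [1.79976766e+02 1.08318601e-02 1.71613670e+02]
```

Call:
arm_command([
  [0,-0.02,0,0,0,0,0.9],
  [0,-0.02,0,0,0,0,0.9],
  [0,-0.02,0,0,0,0,0.9],
  [0,-0.02,0,0,0,0,0.9],
])

```text
time_s: 11.6
position: [0.5036, 0.0311, 0.2099]
eef_rot: [180.0, 0.0, 171.6]
contact_force: [-2.0, 2.3, 2.5]
finger_gap: 0.0171
finger_force: 10.0
```

Call:
arm_command([
  [0.37,0,0.18,0,0,0,0.9],
  [0.73,0,0.39,0,0,0,0.9],
  [1.07,0,0.62,0,0,0,0.9],
  [1.38,0,0.89,0,0,0,0.9],
  [1.68,0,1.17,0,0,0,0.9],
  [1.96,0,1.48,0,0,0,0.9],
  [2.13,0,1.7,0,0,0,0.9],
  [2.13,0,1.7,0,0,0,0.9],
])

```text
time_s: 12.6
position: [0.482, 0.0342, 0.1925]
eef_rot: [-180.0, -0.0, 171.6]
contact_force: [2.5, 2.2, -2.6]
finger_gap: 0.0172
finger_force: 10.0
```

Call:
arm_command([
  [0.16,0,0.22,0,0,0,0.9],
  [0.31,0,0.44,0,0,0,0.9],
  [0.45,0,0.67,0,0,0,0.9],
  [0.45,0,0.67,0,0,0,0.9],
])

```text
time_s: 13.1
position: [0.4778, 0.0349, 0.1859]
eef_rot: [-180.0, -0.0, 171.6]
contact_force: [2.7, 2.0, -2.1]
finger_gap: 0.017
finger_force: 10.0
```

Call:
arm_command([
  [0.13,0,0.25,0,0,0,0.9],
  [0.24,0,0.51,0,0,0,0.9],
  [0.38,0,0.9,0,0,0,0.9],
  [0.5,0,1.29,0,0,0,0.9],
  [0.58,0,1.7,0,0,0,0.9],
  [0.65,0,2.1,0,0,0,0.9],
  [0.66,0,2.4,0,0,0,0.9],
  [0.67,0,2.4,0,0,0,0.9],
])

```text
time_s: 14.1
position: [0.4713, 0.0358, 0.1618]
eef_rot: [-180.0, -0.0, 171.6]
contact_force: [1.7, 1.1, -1.0]
finger_gap: 0.0172
finger_force: 10.0
```

Call:
arm_command([
  [0,0,0.1,0,0,0,0.9],
  [0,0,0.2,0,0,0,0.9],
  [0,0,0.25,0,0,0,0.9],
  [0,0,0.25,0,0,0,0.9],
])

```text
time_s: 14.6
position: [0.4715, 0.0359, 0.1602]
eef_rot: [180.0, 0.0, 171.6]
contact_force: [-1.0, 1.1, 6.2]
finger_gap: 0.0168
finger_force: 10.0
```

Call:
arm_command([
  [0,0,0.03,0,0,0,0.9],
  [0,0,0.03,0,0,0,0.9],
  [0,0,0.03,0,0,0,0.9],
])

```text
time_s: 14.98
position: [0.4715, 0.0359, 0.1601]
eef_rot: [180.0, 0.0, 171.6]
contact_force: [-2.5, 0.8, 9.1]
finger_gap: 0.017
finger_force: 10.0
```

The handle is bottomed out. Relieving the preload, opening and retreating upward.

Call:
arm_command([
  [0,0,-0.05,0,0,0,0.9],
  [0,0,-0.05,0,0,0,0.5],
  [0,0,-0.05,0,0,0,0.5],
  [0,0,-0.05,0,0,0,0.5],
  [0,0,-0.05,0,0,0,0.5],
])

```text
time_s: 15.6
position: [0.4712, 0.0357, 0.1597]
eef_rot: [-180.0, -0.0, 171.6]
contact_force: [1.2, 0.0, 0.1]
finger_gap: 0.0438
finger_force: 0.0
```

Call:
arm_command([
  [0,0,-1,0,0,0,0.5],
  [0,0,-3,0,0,0,0.5],
  [0,0,-6,0,0,0,0.5],
  [0,0,-10,0,0,0,0.5],
  [3,4,-14,0,0,0,0.5],
  [3,9,-16,0,0,0,0.5],
  [3,14,-16,0,0,0,0.5],
  [3,19,-16,0,0,0,0.5],
])

```text
time_s: 16.6
position: [0.4697, 0.2297, 0.3212]
eef_rot: [179.9, 0.1, 171.6]
contact_force: [1.1, -0.2, -0.0]
finger_gap: 0.0437
finger_force: 0.0
```

```bash
python3 - <<'E'
from h import *
s,t=grab_frame("scene"),grab_frame("top")
a=cv2.resize(t["pixels"][190:250,230:350],None,fx=5,fy=5,interpolation=cv2.INTER_CUBIC)
b=cv2.resize(s["pixels"][165:225,195:315],None,fx=5,fy=5,interpolation=cv2.INTER_CUBIC)
cv2.imwrite("pics/c7.png",np.vstack([a,b])[:600])
st=read_state();print(st["position"],st["time_s"],st["contact_force"])
E
```

```text
[0.46875194 0.23415847 0.32011446] 16.7 [ 0.82525061 -0.76250491 -0.7592625 ]
```

View pics/c7.png

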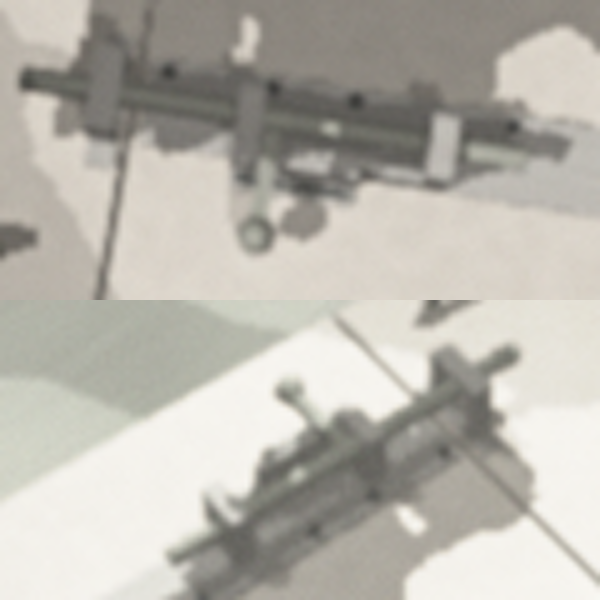

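The last picture shows the bolt run through the keeper and the handle lying in the catch notch. The knob is at full-image (281.4,236.6) in the top view and (253.2,183) in the scene view. I'll check its height, then hand in.

```bash
python3 - <<'E'
from h import *
s,t=grab_frame("scene"),grab_frame("top")
k,e=tri([s,t],[(253.2,183),(281.4,236.6)]);print(k,e)
if k[2]<.178: print(close_job())
E
```

```text
[0.47269991 0.03615402 0.17066586] [np.float64(0.002179476408148349), np.float64(0.0021794764081483585)]
the job is handed in; nothing more can be done
None
```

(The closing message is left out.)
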